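# Weigh a sample canister and seat it in the loaded or the empty well

### The job

Set the white sample canister upright on the balance pan, let go of it and wait about a second with the beam at rest: if the pan goes down it is loaded, if the pan stays up it is empty. Then seat it upright, fully home, in the well of the red station if it is loaded or of the blue station if it is empty, and let go; each well stands somewhere along its station's bed, past the start mark, so feel for it with a light touch. Press gently throughout (never more than about 35 N on a station or 15 N on the balance), do not bump the balance with the gripper, keep the canister upright, and leave the dropper bottles and the dish where they are.

Things in the scene. Friction and masses are not known exactly. Their poses are not given: they have to be found in the camera images.
- canister: White opaque cylindrical sample canister, 30 mm in diameter, 70 mm tall, with an orange cap (29 mm in diameter, the top 6 mm) and an orange band near its foot. Stands upright loose on the bench. About 75 g when empty, 230 to 280 g when loaded; the two look alike. Origin: centre of its underside; z up its axis.
- balance: White fixed stand of a go/no-go beam balance: base 100 x 170 x 14 mm (x, y, z), two cheeks up to 76 mm. The 220 mm steel beam pivots 70 mm above the origin and lies along the stand's y axis: aluminium pan at its -y end, brass counterweight at its +y end. Origin: centre of the base's underside, on the bench; z up.
- beam (a joint): Tilt of the balance beam, rad. -0.09 (a stop): pan up, as found with nothing or an empty canister on it; +0.09 (a stop): pan down, with a loaded canister. It tips at about 150 g and takes about half a second to swing over, damped.
- pan (a point): Centre of the upper face of the balance pan (moves with the beam; 110 mm from the pivot along the beam, about 95 mm above the bench with the pan up, 20 mm lower with it down). The pan is a round aluminium dish, 72 mm in outer diameter, flat inside over 62 mm, with a lip 4 mm high; it is rigid on the beam and tilts with it.
- red_station: Fixed sorting station for LOADED canisters: grey bed 144 x 84 x 12 mm (x, y, z), on it a red collar block 110 x 74 x 25 mm, flat top 37 mm above the bench, with one round through-well (see red_mark). Origin: on the bed's centre line and underside (on the bench), at the yellow start marks, 51 mm from the bed's -x end; z up.
- blue_station: Fixed sorting station for EMPTY canisters: the same in every size, but with a blue collar block. Origin: as on the red station.
- red_mark (a point): Start mark of the red station: 37 mm above its origin, level with the collar's top. The well (33 mm in diameter, 0.5 mm chamfer, 25 mm deep, floor 12 mm above the bench) is NOT here: the collar is clamped stiffly so that the well's centre lies anywhere from 6 to 36 mm from this point along the station's +x axis (0 in y); how far is not measured. The collar's top is flat before it.
- blue_mark (a point): The same point of the blue station; its well, of the same size, likewise lies anywhere from 6 to 36 mm from it along that station's own +x axis, not measured.
- dropper_1: Bystander: amber dropper bottle with a pink bulb, 38 mm in diameter, 90 mm tall, loose. Origin: centre of its underside.
- dropper_2: Bystander: a second amber dropper bottle of the same size, loose. Origin: centre of its underside.
- dish: Bystander: white staining dish, 70 mm in diameter, 18 mm tall, loose. Origin: centre of its underside.
Mind the look-alikes: they are no part of the job. What is shaped like the blue_station but black is not meant. Leave any green look-alike of the canister alone.

How it is judged:
By the outcome, as a careful person would: the job done as asked, in the order asked, and still so for the second after the job is handed in, with the robot touching nothing.
It also fails if it takes over 64 s, if anything falls off the work surface, if the arm or the gripper's body presses on something with over 40 N, if the wrist force passes 120 N, or if a joint passes its speed limit or range.

### The arm

A 6-joint arm with a two-finger parallel gripper is mounted at the origin on the work surface. World frame = base frame: x ahead of the robot, y to its left, z up, the work surface at z = 0. Lengths are in m, angles in degrees, forces in N, time in s.
With the tool pointing down it reaches from about 0.4 to 0.825 m from the base axis. Payload 7 kg.
Tool frame: the origin (TCP) lies midway between the tips of the shut fingers; the grasp point (between the pads) lies 19 mm behind it (ctrl.hold_point_z is the distance from the TCP to the grasp point, in m); z points along the fingers, y is the line along which they close (so a half turn about z gives the same grasp; the last joint's range is limited). The gripper opens to 88 mm and grips with 3 to 60 N. Pads are 19 mm wide; open, the fingers measure 130 mm over their backs; the gripper's body (78 mm by 193 mm) begins 47 mm behind the grasp point.
Start: joints at [86.179, 20.546, 0.682, 0, -70.136, -16.507], TCP at [0.235, 0.633, 0.227] pointing down, gripper open.
Joint ranges: [-176.03, 176.03], [-82.01, 121.73], [-58.28, 71.71], [-173.87, 95.51], [-174.79, -0.11], [-173.66, 173.66]. Speed limits (degrees/s): [136.94, 136.94, 172.46, 180, 180, 180].

### API

Orientations are given as [roll, pitch, yaw] about the fixed x, y, z axes, in that order (R = Rz(yaw) Ry(pitch) Rx(roll)).
In Python, from plant import ctrl gives the robot as it stands.
- The arm moves only by the tool apply_moves, never from a script. Its argument "deltas" is a list of rows, each an object with "fingers": the finger opening in mm, from 0 to 87.6; "delta_pos": the shift along the tool's x, y, z in mm, a list of three; "angular": the turn, a rotation vector about the tool's x, y, z in degrees, a list of three. A call has 1 to 10 rows; each row is the pose to reach, as a shift and turn from the pose commanded when the call began, along the tool's axes at that moment; what a row does not reach only later rows make up. A row lasts 1/10 s, in which the tool goes at most 50 mm and 8.59 degrees, less where a joint would pass 70% of its speed; a pose out of reach is approached as far as the arm can. A call with a gripper value outside its range is refused whole. The fingers move at their own pace and stop on an object; the grip force is fixed at half the most. Time passes only in rows, so rows that repeat a pose let the fingers close. It gives the time, the measured TCP pose, the force, the opening and the grip force at its end, in the units of the state.
- ctrl.get_obs(): the state, without advancing time (a new reading comes with each control period).
- ctrl.snapshot(name): name is "scene" or "top" or "wrist"; returns the picture (480x640x3 uint8, red, green, blue); there is no depth.
- ctrl.camera_params(name): a dict with "fx", "fy", "cx", "cy" (pixels), "cam_to_world" (4x4, takes a point from camera to world coordinates); the wrist camera has in their place "mount" (4x4, takes a point from camera to tool coordinates, whose origin is the TCP and whose axes are the flange's). Camera axes: x right, y up, looking along -z (the intrinsics and any distortion apply to the point x, -y, -z); pixel columns grow to the right and rows downward; lengths in m; the calibration is good to about 2 mm. A picture is of the moment at which its call begins: read the wrist's pose just before it. camera_params takes no time and is no camera call.
- ctrl.close_job(): hands the job in; it is judged then, once.
The state is a dict: "clock": time; "joint_pos": joint angles; "qvel": joint speeds; "tau": joint torques, N m; "tool_pos": TCP position; "orientation": TCP orientation; "force": force on the tool from outside, world axes, zero at the start; "moment": the same for the moment, N m; "opening": finger opening in m; "gripper_force": force on a finger pad.
Only numpy, scipy, OpenCV 4.12 (cv2) and the standard library are available. Lean on these libraries where they do the work, as an engineer would, in place of code of your own. Each camera call takes 0.05 s, during which the arm holds its last target. There are 200 camera calls.

## Working session

There is one attempt and no reset: what is moved stays moved. The work goes in short steps, Python scripts to look and compute and a tool call to move; the robot and the scene stay as the last step left them, time stands still between calls to the robot, and variables do not carry over. Pictures are saved under pics/ and viewed, at most 10 in all, crops included, and the job is handed in when it is done.

Besides the shell and the picture viewer there is one more tool, called after "Call:" by a JSON object that holds its "fn" and its "kwargs", one argument or row to a line. apply_moves: Moves the arm, as the interface text tells. Its arguments: {"type":"object","properties":{"deltas":{"type":"array"}},"required":["deltas"]}

```bash
mkdir -p pics; python3 - <<'E'
from plant import ctrl
import cv2,numpy as np
np.set_printoptions(precision=4,suppress=True)
for n in("scene","top"):
    cv2.imwrite(f"pics/{n}0.png",ctrl.snapshot(n)[:,:,::-1]); print(ctrl.camera_params(n))
print(ctrl.camera_params("wrist"));print(ctrl.get_obs())
E
```

```text
{'fx': 433.91862393183044, 'fy': 433.91862393183044, 'cx': 319.6478243923926, 'cy': 227.4148685184778, 'cam_to_world': array([[ 0.3377, -0.5334,  0.7755,  1.1859],
       [ 0.9412,  0.2023, -0.2706, -0.2514],
       [-0.0125,  0.8213,  0.5704,  0.5566],
       [ 0.    ,  0.    ,  0.    ,  1.    ]])}
{'fx': 444.64783936130215, 'fy': 444.64783936130215, 'cx': 324.49395450608137, 'cy': 235.37192975086498, 'cam_to_world': array([[-0.0111,  0.995 , -0.099 ,  0.434 ],
       [-0.9997, -0.0089,  0.0225, -0.0204],
       [ 0.0215,  0.0992,  0.9948,  0.9394],
       [ 0.    ,  0.    ,  0.    ,  1.    ]])}
{'fx': 398.12554373649937, 'fy': 398.12554373649937, 'cx': 321.33139237534834, 'cy': 239.9000565603569, 'mount': array([[ 0.0008,  0.9667,  0.2557,  0.0678],
       [ 1.    , -0.0005, -0.0011, -0.0001],
       [-0.0009,  0.2557, -0.9667, -0.1577],
       [ 0.    ,  0.    ,  0.    ,  1.    ]])}
{'clock': 0.1, 'joint_pos': array([ 86.1793,  20.5884,   0.6381,  -0.018 , -70.1341, -16.509 ]), 'qvel': array([ 0.049 , -0.0834,  0.1942, -0.0117,  0.0229, -0.1243]), 'tau': array([ -0.0015, -58.4162,  29.3753,   7.0155,   0.0102,  -0.0001]), 'tool_pos': array([0.2344, 0.6325, 0.2257]), 'orientation': array([179.9143,  -0.0078, -20.3359]), 'force': array([-0.4187, -0.2459,  0.4996]), 'moment': array([-0.0123,  0.0188,  0.0255]), 'gripper_force': 0.0, 'opening': 0.0873121731372856}
```

View pics/top0.png

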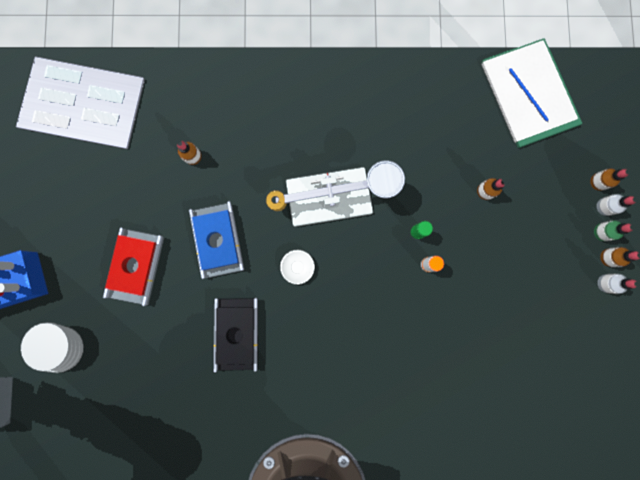

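View pics/scene0.png

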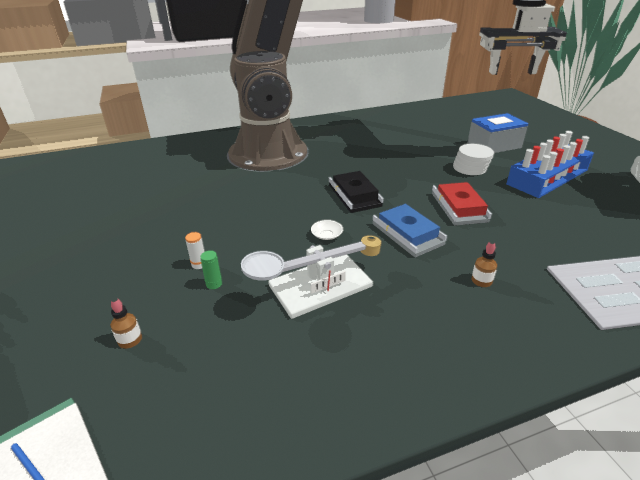

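The top view shows two candidates for the canister: the orange-capped white cylinder at (432,264), and the green cylinder at (422,230), which is the look-alike. The orange and white one fits the description. The pan is at (386,180). The blue station is at (216,240) and the red at (132,266), each with its well visible. The black one at (236,335) is a decoy. Next I measure positions and confirm in a crop.

```bash
cat > h.py <<'E'
import numpy as np,cv2
from scipy.spatial.transform import Rotation as R
from plant import ctrl
np.set_printoptions(precision=4,suppress=True)
def T_of(name,obs=None):
    p=ctrl.camera_params(name)
    if name!="wrist": return p,p["cam_to_world"]
    T=np.eye(4);T[:3,:3]=R.from_euler("xyz",obs["orientation"],degrees=True).as_matrix();T[:3,3]=obs["tool_pos"]
    return p,T@p["mount"]
def world(name,u,v,z,obs=None):
    p,T=T_of(name,obs)
    d=T[:3,:3]@np.array([(u-p["cx"])/p["fx"],-(v-p["cy"])/p["fy"],-1]);o=T[:3,3]
    return o+d*(z-o[2])/d[2]
def pix(name,P,obs=None):
    p,T=T_of(name,obs);c=T[:3,:3].T@(np.asarray(P)-T[:3,3])
    return np.array([p["cx"]+p["fx"]*c[0]/-c[2],p["cy"]-p["fy"]*c[1]/-c[2]])
def blobs(img,lo,hi,amin=40):
    m=cv2.inRange(cv2.cvtColor(img,cv2.COLOR_RGB2HSV),np.array(lo),np.array(hi))
    n,l,s,c=cv2.connectedComponentsWithStats(m)
    return [(c[i],s[i],l==i) for i in range(1,n) if s[i,4]>=amin]
def tool(dw,obs):  # world shift (m) -> tool mm
    return R.from_euler("xyz",obs["orientation"],degrees=True).inv().apply(dw)*1000
E
python3 - <<'E'
from h import *
im=cv2.imread("pics/top0.png")[:,:,::-1].copy()
for nm,lo,hi,z in(("orange",(8,150,150),(20,255,255),.07),("blue",(100,150,80),(125,255,255),.037),("red",(0,200,120),(4,255,255),.037),("brass",(18,100,80),(30,255,255),.07)):
    for c,s,m in blobs(im,lo,hi,60):
        ct=max(cv2.findContours(m.astype(np.uint8),0,2)[0],key=cv2.contourArea)
        box=cv2.boxPoints(cv2.minAreaRect(ct))
        W=np.array([world("top",*b,z)[:2] for b in box])
        e=[W[1]-W[0],W[2]-W[1]];e=max(e,key=np.linalg.norm)
        print(nm,c,s,world("top",*c,z),"ctr",W.mean(0),"len",[np.linalg.norm(W[1]-W[0]),np.linalg.norm(W[2]-W[1])],"yaw",np.degrees(np.arctan2(e[1],e[0])))
for nm,u,v,z in(("pan",386,180,.097),("cw",276,200,.07),("bluewell",215,240,.037),("redwell",131,265,.037),("green",422,230,.07),("dr2",492,187,.07),("dr1",186,150,.07),("dish",297,267,.018)):print(nm,world("top",u,v,z))
a=cv2.resize(im[140:300,360:520],(560,560),interpolation=2); b=cv2.resize(im[190:310,95:255],(747,560),interpolation=2)
cv2.imwrite("pics/c1.png",np.hstack([cv2.resize(a,(390,390)),cv2.resize(b,(400,390))])[:,:,::-1])
E
```

```text
orange [436.3046 263.0287] [429 256  15  15 174] [ 0.464 -0.259  0.07 ] ctr [ 0.4641 -0.2584] len [np.float64(0.027693156353128096), np.float64(0.027480396756766248)] yaw -90.56890622104673
blue [528.4251  94.6048] [510  69  38  52 167] [ 0.821  -0.4782  0.037 ] ctr [ 0.8213 -0.4779] len [np.float64(0.006258097707385314), np.float64(0.13445818792517109)] yaw -147.06020604539265
blue [214.7389 239.7322] [ 193  210   45   60 1800] [0.5169 0.1819 0.037 ] ctr [0.5174 0.1819] len [np.float64(0.07425892229163544), np.float64(0.11117317116696776)] yaw -168.71626437261614
blue [ 22.4986 277.4253] [   0  250   48   59 1813] [0.445  0.5619 0.037 ] ctr [0.4466 0.5718] len [np.float64(0.09734656198940528), np.float64(0.10314731079613813)] yaw -162.25667410971832
red [129.8186 264.9639] [ 106  236   49   59 1775] [0.4676 0.3509 0.037 ] ctr [0.4677 0.3508] len [np.float64(0.10777340173007174), np.float64(0.07576985965746445)] yaw -11.327145445425034
brass [275.3455 200.7673] [266 191  20  20 275] [0.5901 0.0564 0.07  ] ctr [0.5907 0.0561] len [np.float64(0.03754721266133629), np.float64(0.03804938359259683)] yaw 179.86996295376267
brass [436.1333 263.1048] [431 258  11  12 105] [ 0.4638 -0.2587  0.07  ] ctr [ 0.4631 -0.2584] len [np.float64(0.01977189181761098), np.float64(0.021584521204080317)] yaw 177.86771374337653
pan [ 0.6244 -0.1596  0.097 ]
cw [0.5916 0.0551 0.07  ]
bluewell [0.5164 0.1814 0.037 ]
redwell [0.4675 0.3485 0.037 ]
green [ 0.5295 -0.2329  0.07  ]
dr2 [ 0.6149 -0.3767  0.07  ]
dr1 [0.6937 0.2338 0.07  ]
dish [0.4605 0.0164 0.018 ]
```

View pics/c1.png

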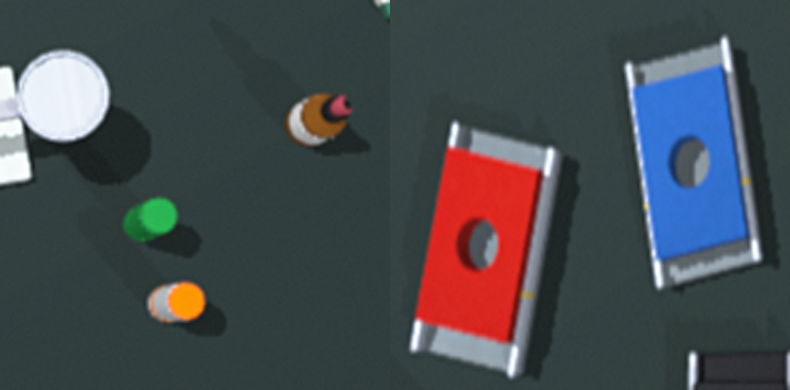

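The crop confirms it: the white canister with the orange cap is at (436,263), and the green look-alike stands about 70 mm from it. Both collars show their wells ahead of the yellow marks. I'm moving now, swinging round in front of the base at safe height.

Call:
{"fn": "apply_moves", "kwargs": {
  "deltas": [
    {"fingers": 87, "delta_pos": [430, 344, 0], "angular": [0, 0, 85]},
    {"fingers": 87, "delta_pos": [430, 344, 0], "angular": [0, 0, 85]},
    {"fingers": 87, "delta_pos": [430, 344, 0], "angular": [0, 0, 85]},
    {"fingers": 87, "delta_pos": [430, 344, 0], "angular": [0, 0, 85]},
    {"fingers": 87, "delta_pos": [430, 344, 0], "angular": [0, 0, 85]},
    {"fingers": 87, "delta_pos": [430, 344, 0], "angular": [0, 0, 85]},
    {"fingers": 87, "delta_pos": [430, 344, 0], "angular": [0, 0, 85]},
    {"fingers": 87, "delta_pos": [430, 344, 0], "angular": [0, 0, 85]},
    {"fingers": 87, "delta_pos": [430, 344, 0], "angular": [0, 0, 85]},
    {"fingers": 87, "delta_pos": [430, 344, 0], "angular": [0, 0, 85]}
  ]
}}

```text
clock: 1.1
tool_pos: [0.4926, 0.2025, 0.2266]
orientation: [180.0, 0.0, -105.7]
force: [1.3, 0.7, 0.1]
opening: 0.0864
gripper_force: 0.0
```

```bash
cat >> h.py <<'E'
def goto(x,y,z,yaw):
    o=ctrl.get_obs();print(o["tool_pos"],o["orientation"],o["joint_pos"],o["force"],o["clock"])
    print("move",tool(np.array([x,y,z])-o["tool_pos"],o),"turnz",-((yaw-o["orientation"][2]+180)%360-180))
E
python3 -c "
from h import *
goto(.464,-.259,.20,-171)"
```

```text
[0.4926 0.2025 0.2266] [ 179.9995    0.0094 -105.6569] [ 43.4491   7.1098 -17.2382  -0.0058 -65.6442 -59.1036] [1.3072 0.6975 0.1045] 1.1
move [452.0834 -97.005   26.5087] turnz 65.34310838261212
```

Call:
{"fn": "apply_moves", "kwargs": {
  "deltas": [
    {"fingers": 87, "delta_pos": [452, -97, 26], "angular": [0, 0, 65]},
    {"fingers": 87, "delta_pos": [452, -97, 26], "angular": [0, 0, 65]},
    {"fingers": 87, "delta_pos": [452, -97, 26], "angular": [0, 0, 65]},
    {"fingers": 87, "delta_pos": [452, -97, 26], "angular": [0, 0, 65]},
    {"fingers": 87, "delta_pos": [452, -97, 26], "angular": [0, 0, 65]},
    {"fingers": 87, "delta_pos": [452, -97, 26], "angular": [0, 0, 65]},
    {"fingers": 87, "delta_pos": [452, -97, 26], "angular": [0, 0, 65]},
    {"fingers": 87, "delta_pos": [452, -97, 26], "angular": [0, 0, 65]},
    {"fingers": 87, "delta_pos": [452, -97, 26], "angular": [0, 0, 65]},
    {"fingers": 87, "delta_pos": [452, -97, 26], "angular": [0, 0, 65]}
  ]
}}

```text
clock: 2.1
tool_pos: [0.4649, -0.2608, 0.1997]
orientation: [180.0, -0.1, -170.5]
force: [-0.4, -0.2, 0.0]
opening: 0.087
gripper_force: 0.0
```

Call:
{"fn": "apply_moves", "kwargs": {
  "deltas": [
    {"fingers": 87, "delta_pos": [0, 0, 0], "angular": [0, 0, 0]},
    {"fingers": 87, "delta_pos": [0, 0, 0], "angular": [0, 0, 0]}
  ]
}}

```text
clock: 2.3
tool_pos: [0.4659, -0.2569, 0.2002]
orientation: [180.0, -0.0, -170.4]
force: [0.1, 1.3, -0.5]
opening: 0.0871
gripper_force: 0.0
```

```bash
python3 - <<'E'
from h import *
o=ctrl.get_obs(); im=ctrl.snapshot("wrist"); cv2.imwrite("pics/w1.png",im[:,:,::-1])
for c,s,m in blobs(im,(8,150,120),(20,255,255),300):
    print(c,s,world("wrist",*c,.07,o))
    ct=max(cv2.findContours(m.astype(np.uint8),0,2)[0],key=cv2.contourArea);print(cv2.minEnclosingCircle(ct))
goto(.464,-.259,.2,-171)
E
```

```text
[ 0.4662 -0.2564  0.2005] [ 179.9837   -0.0053 -170.3077] [ -7.6877   8.2172 -19.5056  -0.0158 -62.2871 -72.6127] [-0.1133  0.6472 -0.4476] 2.35
move [ 2.5823 -2.2243  0.4711] turnz 0.6923262553104337
```

View pics/w1.png

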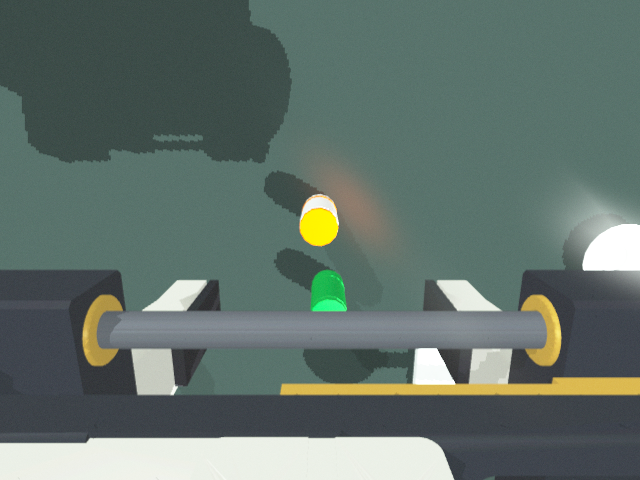

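The wrist picture shows the cap at (319,226), the green look-alike at (328,290), and the edge of the pan at the right.

```bash
python3 - <<'E'
from h import *
im=cv2.imread("pics/w1.png")[:,:,::-1].copy()
o=ctrl.get_obs()
for c,s,m in blobs(im,(18,180,180),(32,255,255),300):
    print(c,s,world("wrist",*c,.07,o)) if s[4]<3000 else 0
P=world("wrist",319,226,.07,o);print(P); goto(P[0],P[1],.031,-171)
E
```

```text
[318.4376 226.7016] [ 300  208   38   38 1106] [ 0.4633 -0.2587  0.07  ]
[ 0.4627 -0.2584  0.07  ]
[ 0.4662 -0.2564  0.2005] [ 179.9837   -0.0053 -170.3077] [ -7.6877   8.2172 -19.5056  -0.0158 -62.2871 -72.6127] [-0.1133  0.6472 -0.4476] 2.35
move [  3.7541  -1.4194 169.4715] turnz 0.6923262553104337
```

Call:
{"fn": "apply_moves", "kwargs": {
  "deltas": [
    {"fingers": 87, "delta_pos": [3, -2, 40], "angular": [0, 0, 0.7]},
    {"fingers": 87, "delta_pos": [3, -2, 80], "angular": [0, 0, 0.7]},
    {"fingers": 87, "delta_pos": [3, -2, 115], "angular": [0, 0, 0.7]},
    {"fingers": 87, "delta_pos": [3, -2, 145], "angular": [0, 0, 0.7]},
    {"fingers": 87, "delta_pos": [3, -2, 162], "angular": [0, 0, 0.7]},
    {"fingers": 87, "delta_pos": [3, -2, 169], "angular": [0, 0, 0.7]},
    {"fingers": 87, "delta_pos": [3, -2, 169], "angular": [0, 0, 0.7]},
    {"fingers": 60, "delta_pos": [3, -2, 169], "angular": [0, 0, 0.7]},
    {"fingers": 38, "delta_pos": [3, -2, 169], "angular": [0, 0, 0.7]},
    {"fingers": 38, "delta_pos": [3, -2, 169], "angular": [0, 0, 0.7]}
  ]
}}

```text
clock: 3.35
tool_pos: [0.4643, -0.2597, 0.0326]
orientation: [-180.0, 0.1, -171.0]
force: [-0.1, -0.1, -0.2]
opening: 0.0687
gripper_force: 0.0
```

Call:
{"fn": "apply_moves", "kwargs": {
  "deltas": [
    {"fingers": 32, "delta_pos": [0, 0, 0], "angular": [0, 0, 0]},
    {"fingers": 25, "delta_pos": [0, 0, 0], "angular": [0, 0, 0]},
    {"fingers": 25, "delta_pos": [0, 0, 0], "angular": [0, 0, 0]},
    {"fingers": 25, "delta_pos": [0, 0, 0], "angular": [0, 0, 0]},
    {"fingers": 25, "delta_pos": [0, 0, 0], "angular": [0, 0, 0]},
    {"fingers": 25, "delta_pos": [0, 0, 0], "angular": [0, 0, 0]}
  ]
}}

```text
clock: 3.95
tool_pos: [0.4635, -0.2597, 0.0315]
orientation: [180.0, -0.0, -171.0]
force: [-0.7, 0.1, 1.3]
opening: 0.029
gripper_force: 30.0
```

Call:
{"fn": "apply_moves", "kwargs": {
  "deltas": [
    {"fingers": 25, "delta_pos": [0, 0, -20], "angular": [0, 0, 0]},
    {"fingers": 25, "delta_pos": [0, 0, -60], "angular": [0, 0, 0]},
    {"fingers": 25, "delta_pos": [0, 0, -105], "angular": [0, 0, 0]},
    {"fingers": 25, "delta_pos": [-30, 10, -150], "angular": [0, 0, 0]},
    {"fingers": 25, "delta_pos": [-60, 30, -170], "angular": [0, 0, 0]},
    {"fingers": 25, "delta_pos": [-90, -30, -170], "angular": [0, 0, 0]},
    {"fingers": 25, "delta_pos": [-90, -50, -170], "angular": [0, 0, 0]},
    {"fingers": 25, "delta_pos": [-90, -50, -170], "angular": [0, 0, 0]},
    {"fingers": 25, "delta_pos": [-90, -50, -170], "angular": [0, 0, 0]}
  ]
}}

```text
clock: 4.85
tool_pos: [0.5596, -0.2952, 0.2]
orientation: [179.9, -0.1, -171.1]
force: [-0.6, 1.0, -3.3]
opening: 0.029
gripper_force: 30.0
```

```bash
python3 - <<'E'
from h import *
o=ctrl.get_obs(); im=ctrl.snapshot("wrist"); cv2.imwrite("pics/w2.png",im[:,:,::-1])
goto(.6244,-.1596,.2,-171)
print("pan in wrist",pix("wrist",[.6244,-.1596,.097],o))
a=cv2.imread("pics/top0.png")[:,:,::-1].copy()
m=cv2.inRange(a[140:220,340:430],(150,150,150),(255,255,255));m=cv2.morphologyEx(m,cv2.MORPH_OPEN,cv2.getStructuringElement(2,(17,17)))
ct=max(cv2.findContours(m,0,2)[0],key=cv2.contourArea);e=cv2.fitEllipse(ct);print(e);c=np.array(e[0])+[340,140];print(c,world("top",*c,.098))
E
```

```text
[ 0.5594 -0.2948  0.2004] [ 179.9307   -0.1075 -171.0828] [-10.1531  17.6357  -7.0463  -0.0334 -65.4422 -70.9159] [-1.2264 -1.1142 -2.776 ] 4.9
move [-85.1473 123.5267   0.3828] turnz -0.08281958969359948
pan in wrist [489.8567 353.0813]
((26.11012840270996, 47.93304443359375), (43.591182708740234, 81.0341567993164), 63.22098922729492)
[366.1101 187.933 ] [ 0.6089 -0.1206  0.098 ]
```

View pics/w2.png

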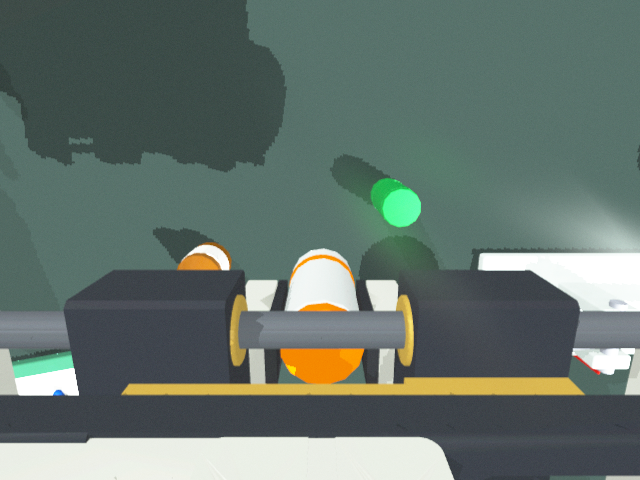

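The canister is held upright and the dropper and green cylinder are clear. The force reads about −3 N, which hints at loaded, but the balance decides. Moving over the pan.

Call:
{"fn": "apply_moves", "kwargs": {
  "deltas": [
    {"fingers": 25, "delta_pos": [-25, 36, 0], "angular": [0, 0, 0]},
    {"fingers": 25, "delta_pos": [-50, 72, 0], "angular": [0, 0, 0]},
    {"fingers": 25, "delta_pos": [-75, 105, 0], "angular": [0, 0, 0]},
    {"fingers": 25, "delta_pos": [-85, 123, 0], "angular": [0, 0, 0]},
    {"fingers": 25, "delta_pos": [-85, 123, 0], "angular": [0, 0, 0]},
    {"fingers": 25, "delta_pos": [-85, 123, 30], "angular": [0, 0, 0]},
    {"fingers": 25, "delta_pos": [-85, 123, 55], "angular": [0, 0, 0]},
    {"fingers": 25, "delta_pos": [-85, 123, 66], "angular": [0, 0, 0]},
    {"fingers": 25, "delta_pos": [-85, 123, 66], "angular": [0, 0, 0]}
  ]
}}

```text
clock: 5.8
tool_pos: [0.6235, -0.1603, 0.1341]
orientation: [180.0, -0.2, -171.0]
force: [-0.3, -0.3, -2.6]
opening: 0.0289
gripper_force: 30.0
```

```bash
python3 - <<'E'
from h import *
im=ctrl.snapshot("scene")[:,:,::-1]; cv2.imwrite("pics/s2.png",cv2.resize(im[170:320,170:420],(800,480),interpolation=2))
goto(.6244,-.1596,.12,-171)
E
```

```text
[ 0.6246 -0.1605  0.1357] [-179.9872   -0.0562 -171.0239] [  2.903   21.6522 -10.1491   0.022  -58.2532 -83.9384] [-0.2868 -0.1287 -1.6795] 5.85
move [ 0.0292  0.919  15.6675] turnz -0.023854810580985486
```

View pics/s2.png

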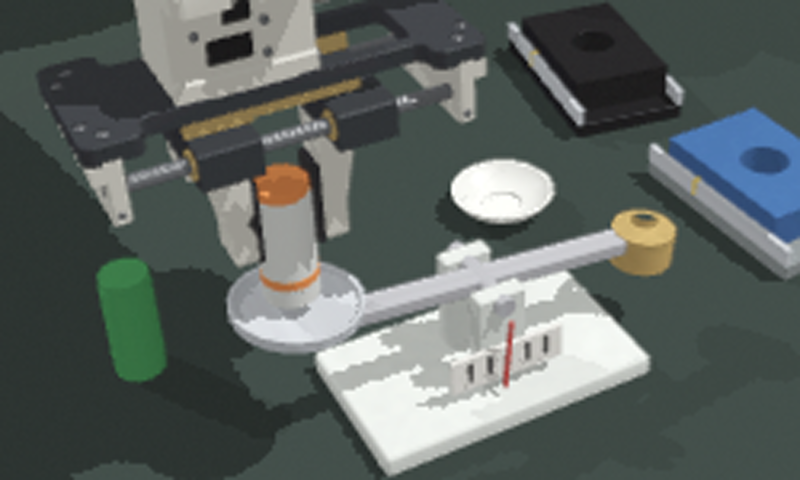

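In the enlarged scene crop, the canister's foot (290,300) hangs just above the pan at (297,305), and the gripper is clear. Now I lower until the beam is near level, then release.

Call:
{"fn": "apply_moves", "kwargs": {
  "deltas": [
    {"fingers": 25, "delta_pos": [0, 1, 3], "angular": [0, 0, 0]},
    {"fingers": 25, "delta_pos": [0, 1, 6], "angular": [0, 0, 0]},
    {"fingers": 25, "delta_pos": [0, 1, 9], "angular": [0, 0, 0]},
    {"fingers": 25, "delta_pos": [0, 1, 12], "angular": [0, 0, 0]},
    {"fingers": 25, "delta_pos": [0, 1, 14], "angular": [0, 0, 0]},
    {"fingers": 25, "delta_pos": [0, 1, 15], "angular": [0, 0, 0]},
    {"fingers": 25, "delta_pos": [0, 1, 15], "angular": [0, 0, 0]},
    {"fingers": 25, "delta_pos": [0, 1, 15], "angular": [0, 0, 0]}
  ]
}}

```text
clock: 6.65
tool_pos: [0.6249, -0.1592, 0.1206]
orientation: [-180.0, 0.0, -171.0]
force: [0.1, -0.2, -0.3]
opening: 0.0286
gripper_force: 30.0
```

Call:
{"fn": "apply_moves", "kwargs": {
  "deltas": [
    {"fingers": 87, "delta_pos": [0, 0, 0], "angular": [0, 0, 0]},
    {"fingers": 87, "delta_pos": [0, 0, 0], "angular": [0, 0, 0]},
    {"fingers": 87, "delta_pos": [0, 0, 0], "angular": [0, 0, 0]},
    {"fingers": 87, "delta_pos": [0, 0, 0], "angular": [0, 0, 0]},
    {"fingers": 87, "delta_pos": [0, 0, -20], "angular": [0, 0, 0]},
    {"fingers": 87, "delta_pos": [0, 0, -50], "angular": [0, 0, 0]},
    {"fingers": 87, "delta_pos": [0, 0, -80], "angular": [0, 0, 0]},
    {"fingers": 87, "delta_pos": [0, 0, -80], "angular": [0, 0, 0]},
    {"fingers": 87, "delta_pos": [0, 0, -80], "angular": [0, 0, 0]},
    {"fingers": 87, "delta_pos": [0, 0, -80], "angular": [0, 0, 0]}
  ]
}}

```text
clock: 7.65
tool_pos: [0.6243, -0.1591, 0.1998]
orientation: [180.0, -0.1, -171.0]
force: [0.0, -1.3, -0.5]
opening: 0.0868
gripper_force: 0.0
```

Call:
{"fn": "apply_moves", "kwargs": {
  "deltas": [
    {"fingers": 87, "delta_pos": [0, 0, 0], "angular": [0, 0, 0]},
    {"fingers": 87, "delta_pos": [0, 0, 0], "angular": [0, 0, 0]},
    {"fingers": 87, "delta_pos": [0, 0, 0], "angular": [0, 0, 0]},
    {"fingers": 87, "delta_pos": [0, 0, 0], "angular": [0, 0, 0]},
    {"fingers": 87, "delta_pos": [0, 0, 0], "angular": [0, 0, 0]},
    {"fingers": 87, "delta_pos": [0, 0, 0], "angular": [0, 0, 0]},
    {"fingers": 87, "delta_pos": [0, 0, 0], "angular": [0, 0, 0]}
  ]
}}

```text
clock: 8.35
tool_pos: [0.6249, -0.1592, 0.2006]
orientation: [180.0, 0.0, -171.0]
force: [-0.1, -0.1, 0.6]
opening: 0.0869
gripper_force: 0.0
```

```bash
python3 - <<'E'
from h import *
o=ctrl.get_obs();w=ctrl.snapshot("wrist")[:,:,::-1]; cv2.imwrite("pics/w3f.png",w)
im=ctrl.snapshot("scene")[:,:,::-1];cv2.imwrite("pics/s3f.png",im);a=cv2.resize(im[170:320,170:420],(500,300),interpolation=2)
cv2.imwrite("pics/s3.png",np.vstack([a,cv2.resize(w,(400,300)) @np.eye(3,dtype=np.uint8) if 0 else np.pad(cv2.resize(w,(400,300)),((0,0),(0,100),(0,0)))]))
goto(.6244,-.1596,.12,-171)
E
```

```text
[ 0.6249 -0.1593  0.2006] [ 179.9995    0.0014 -171.0282] [  3.0054  18.6904  -5.5087  -0.0007 -65.7995 -84.0334] [ 0.1123 -0.5505  0.2413] 8.45
move [ 0.5148 -0.2711 80.597 ] turnz -0.02823696900793493
```

View pics/s3.png

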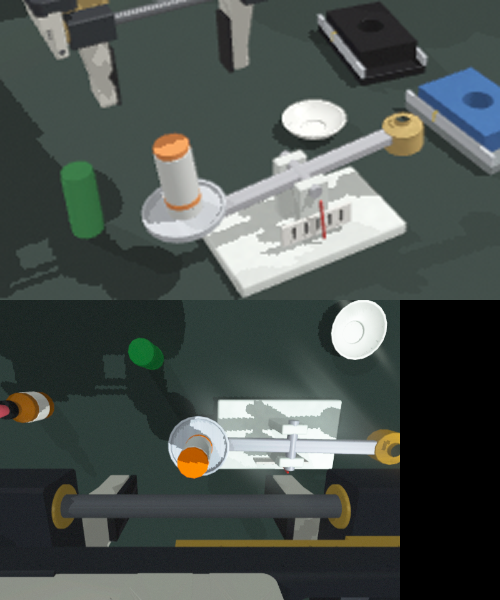

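The pan has gone down: in the scene crop the counterweight is high, and the canister leans slightly outward. The beam is at rest after more than 1 s, so the canister is **loaded** and goes to the red station. Next I work out the regrasp, with the tool tilted 5.2° to match the pan.

```bash
python3 - <<'E'
from h import *
o=ctrl.get_obs(); im=cv2.imread("pics/w3f.png")[:,:,::-1].copy()
y=np.array([np.cos(np.radians(99)),np.sin(np.radians(99)),0]);u=np.cos(.09)*np.array([0,0,1])-np.sin(.09)*y
base=np.array([.6251,-.1602,.0755]);cap=base+.07*u
for lo,hi in(((5,150,120),(34,255,255)),):
  for c,s,m in blobs(im,lo,hi,300):
    if s[4]<3000: print(c,s,world("wrist",*c,cap[2],o))
print("pred cap",cap,pix("wrist",cap,o))
t=base+.0315*u;print(t,"move",tool(t-o["tool_pos"],o))
E
```

```text
[ 39.302  171.8578] [  17  149   40   47 1076] [ 0.5985 -0.3144  0.1452]
[620.2531 235.3771] [ 601  208   39   55 1387] [0.5834 0.0016 0.1452]
[308.146  260.1512] [ 284  236   50   50 1945] [ 0.6247 -0.1664  0.1452]
[553.4453 326.9661] [537 296  24  65 384] [ 0.6428 -0.0179  0.1452]
pred cap [ 0.6261 -0.1664  0.1452] [307.6789 262.5031]
[ 0.6255 -0.163   0.1069] move [-0.0842 -3.8042 93.7245]
```

Call:
{"fn": "apply_moves", "kwargs": {
  "deltas": [
    {"fingers": 87, "delta_pos": [0, -4, 25], "angular": [-5.2, 0, 0]},
    {"fingers": 87, "delta_pos": [0, -4, 55], "angular": [-5.2, 0, 0]},
    {"fingers": 87, "delta_pos": [0, -4, 78], "angular": [-5.2, 0, 0]},
    {"fingers": 87, "delta_pos": [0, -4, 89], "angular": [-5.2, 0, 0]},
    {"fingers": 87, "delta_pos": [0, -4, 93], "angular": [-5.2, 0, 0]},
    {"fingers": 87, "delta_pos": [0, -4, 93], "angular": [-5.2, 0, 0]},
    {"fingers": 60, "delta_pos": [0, -4, 93], "angular": [-5.2, 0, 0]},
    {"fingers": 40, "delta_pos": [0, -4, 93], "angular": [-5.2, 0, 0]},
    {"fingers": 36, "delta_pos": [0, -4, 93], "angular": [-5.2, 0, 0]},
    {"fingers": 32, "delta_pos": [0, -4, 93], "angular": [-5.2, 0, 0]}
  ]
}}

```text
clock: 9.45
tool_pos: [0.6258, -0.1632, 0.1082]
orientation: [174.8, 0.1, -171.0]
force: [0.3, -0.1, -0.6]
opening: 0.061
gripper_force: 0.0
```

Call:
{"fn": "apply_moves", "kwargs": {
  "deltas": [
    {"fingers": 25, "delta_pos": [0, 0, 0], "angular": [0, 0, 0]},
    {"fingers": 25, "delta_pos": [0, 0, 0], "angular": [0, 0, 0]},
    {"fingers": 25, "delta_pos": [0, 0, 0], "angular": [0, 0, 0]},
    {"fingers": 25, "delta_pos": [0, 0, 0], "angular": [0, 0, 0]}
  ]
}}

```text
clock: 9.85
tool_pos: [0.6255, -0.1632, 0.1075]
orientation: [174.8, -0.0, -171.0]
force: [-0.4, -1.9, -0.1]
opening: 0.0291
gripper_force: 6.1
```

Call:
{"fn": "apply_moves", "kwargs": {
  "deltas": [
    {"fingers": 25, "delta_pos": [0, 0, 0], "angular": [0, 0, 0]},
    {"fingers": 25, "delta_pos": [0, 0, 0], "angular": [0, 0, 0]},
    {"fingers": 25, "delta_pos": [0, 0, -10], "angular": [0, 0, 0]},
    {"fingers": 25, "delta_pos": [0, 0, -30], "angular": [0, 0, 0]},
    {"fingers": 25, "delta_pos": [0, 0, -60], "angular": [5.2, 0, 0]},
    {"fingers": 25, "delta_pos": [0, 0, -90], "angular": [5.2, 0, 0]},
    {"fingers": 25, "delta_pos": [0, 0, -95], "angular": [5.2, 0, 0]},
    {"fingers": 25, "delta_pos": [0, 0, -95], "angular": [5.2, 0, 0]}
  ]
}}

```text
clock: 10.65
tool_pos: [0.6273, -0.1715, 0.2036]
orientation: [180.0, 0.1, -171.0]
force: [0.3, -0.3, -2.4]
opening: 0.0285
gripper_force: 30.0
```

```bash
python3 - <<'E'
from h import *
im=cv2.imread("pics/scene0.png")[:,:,::-1].copy();tp=cv2.imread("pics/top0.png")[:,:,::-1].copy()
# wells: dark/grey hole inside red collar, from top rim; start marks
d=np.array([np.cos(np.radians(-11.3)),np.sin(np.radians(-11.3))])
for name,img,n in(("top",tp,"t"),("scene",im,"s")):
    for c,s,m in blobs(img,(0,180,60),(5,255,255),400):
        ct,h=cv2.findContours(m.astype(np.uint8),cv2.RETR_CCOMP,2)
        for i,k in enumerate(ct):
            if h[0][i][3]>=0 and cv2.contourArea(k)>30:
                e=cv2.fitEllipse(k);print(name,e,world(name,*e[0],.037))
goto(.4675,.3485,.2,-171)
E
```

```text
top ((131.86143493652344, 264.9196472167969), (13.885029792785645, 16.65973472595215), 7.562427520751953) [0.4676 0.3468 0.037 ]
[ 0.6273 -0.1715  0.2036] [ 179.9927    0.1442 -171.0296] [  1.8445  19.      -4.6386  -0.0274 -66.2192 -82.8631] [ 0.2802 -0.3307 -2.4459] 10.65
move [ 76.7791 538.5893   3.487 ] turnz -0.029632446187150663
```

Call:
{"fn": "apply_moves", "kwargs": {
  "deltas": [
    {"fingers": 25, "delta_pos": [-8, 50, 0], "angular": [0, 0, 0]},
    {"fingers": 25, "delta_pos": [-8, 100, 0], "angular": [0, 0, 0]},
    {"fingers": 25, "delta_pos": [-8, 150, 0], "angular": [0, 0, 0]},
    {"fingers": 25, "delta_pos": [-8, 200, 0], "angular": [0, 0, 0]},
    {"fingers": 25, "delta_pos": [-8, 250, 0], "angular": [0, 0, 0]},
    {"fingers": 25, "delta_pos": [-8, 300, 0], "angular": [0, 0, 0]},
    {"fingers": 25, "delta_pos": [-8, 350, 0], "angular": [0, 0, 0]},
    {"fingers": 25, "delta_pos": [-8, 400, 0], "angular": [0, 0, 0]},
    {"fingers": 25, "delta_pos": [-8, 440, 0], "angular": [0, 0, 0]},
    {"fingers": 25, "delta_pos": [-8, 480, 0], "angular": [0, 0, 0]}
  ]
}}

```text
clock: 11.65
tool_pos: [0.5586, 0.3051, 0.2004]
orientation: [-179.9, -0.2, -171.0]
force: [1.3, -0.7, -3.2]
opening: 0.0287
gripper_force: 30.0
```

Call:
{"fn": "apply_moves", "kwargs": {
  "deltas": [
    {"fingers": 25, "delta_pos": [0, 20, 0], "angular": [0, 0, 0]},
    {"fingers": 25, "delta_pos": [0, 31, 0], "angular": [0, 0, 0]},
    {"fingers": 25, "delta_pos": [0, 31, 0], "angular": [0, 0, 0]},
    {"fingers": 25, "delta_pos": [0, 31, 0], "angular": [0, 0, 0]},
    {"fingers": 25, "delta_pos": [0, 31, 0], "angular": [0, 0, 0]},
    {"fingers": 25, "delta_pos": [0, 31, 0], "angular": [0, 0, 0]}
  ]
}}

```text
clock: 12.25
tool_pos: [0.5554, 0.3331, 0.2023]
orientation: [180.0, 0.0, -171.1]
force: [-0.3, 0.8, -1.5]
opening: 0.0292
gripper_force: 30.0
```

```bash
python3 - <<'E'
from h import *
o=ctrl.get_obs(); im=ctrl.snapshot("wrist"); cv2.imwrite("pics/w4.png",im[:,:,::-1])
print(pix("wrist",[.4676,.347,.037],o))
m0=cv2.inRange(im,(110,0,0),(255,70,70));n,l,s,c=cv2.connectedComponentsWithStats(m0)
for j in range(1,n):
    if s[j,4]<2000: continue
    m=(l==j).astype(np.uint8);ct,h=cv2.findContours(m,cv2.RETR_CCOMP,2);print(s[j],world("wrist",*c[j],.037,o))
    for i,k in enumerate(ct):
        if h[0][i][3]>=0 and cv2.contourArea(k)>60:
            e=cv2.fitEllipse(k);print(e,world("wrist",*e[0],.037,o))
goto(.4676,.347,.1,-171)
E
```

```text
[356.2615 114.1884]
[ 310   25  123  166 9122] [0.4523 0.3538 0.037 ]
((359.3059997558594, 115.88813018798828), (40.46342849731445, 43.34864044189453), 175.0735626220703) [0.4685 0.3496 0.037 ]
[0.5554 0.3333 0.2024] [ 179.9925    0.0078 -171.0995] [  48.1947   18.8772   -4.9954   -0.001   -66.1166 -129.2938] [ 0.6134 -0.2729 -2.2556] 12.3
move [ 84.5965  27.0985 102.3695] turnz -0.0994824152581657
```

View pics/w4.png

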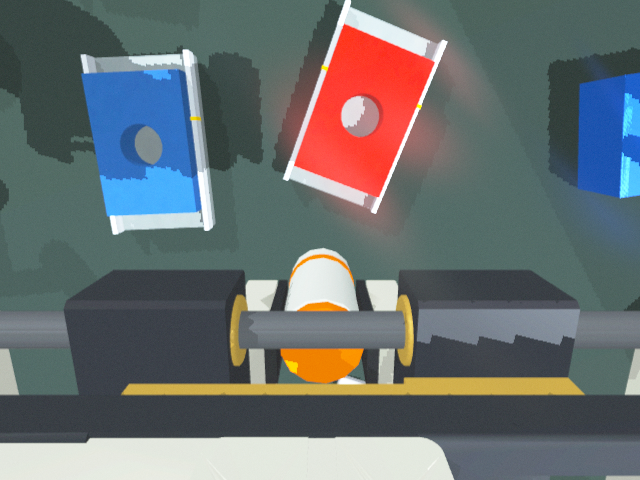

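The wrist image shows the red collar with its well at (359,116), giving world (0.4685, 0.3496). The top view gave (0.4676, 0.3468), so I use the mean. Approaching just above it.

Call:
{"fn": "apply_moves", "kwargs": {
  "deltas": [
    {"fingers": 25, "delta_pos": [30, 10, 0], "angular": [0, 0, 0]},
    {"fingers": 25, "delta_pos": [65, 22, 0], "angular": [0, 0, 0]},
    {"fingers": 25, "delta_pos": [84, 28.5, 10], "angular": [0, 0, 0]},
    {"fingers": 25, "delta_pos": [84, 28.5, 45], "angular": [0, 0, 0]},
    {"fingers": 25, "delta_pos": [84, 28.5, 80], "angular": [0, 0, 0]},
    {"fingers": 25, "delta_pos": [84, 28.5, 105], "angular": [0, 0, 0]},
    {"fingers": 25, "delta_pos": [84, 28.5, 117], "angular": [0, 0, 0]},
    {"fingers": 25, "delta_pos": [84, 28.5, 117], "angular": [0, 0, 0]},
    {"fingers": 25, "delta_pos": [84, 28.5, 117], "angular": [0, 0, 0]},
    {"fingers": 25, "delta_pos": [84, 28.5, 117], "angular": [0, 0, 0]}
  ]
}}

```text
clock: 13.3
tool_pos: [0.4685, 0.3501, 0.0868]
orientation: [179.9, 0.1, -171.0]
force: [0.4, -0.1, -2.5]
opening: 0.0283
gripper_force: 30.0
```

```bash
python3 - <<'E'
from h import *
for n in("top","scene"): cv2.imwrite(f"pics/{n}5.png",ctrl.snapshot(n)[:,:,::-1])
a=cv2.imread("pics/scene5.png");cv2.imwrite("pics/s5.png",cv2.resize(a[130:260,380:560],(720,520),interpolation=2))
goto(.468,.3482,.085,-171)
E
```

```text
[0.4682 0.35   0.0865] [ 179.9078    0.0987 -171.0286] [  55.9366   19.3564  -21.267     0.0122  -49.2419 -136.9731] [-0.6015  1.0454 -3.3785] 13.4
move [ 0.5034 -1.7243  1.5392] turnz -0.028601491488046804
```

View pics/s5.png

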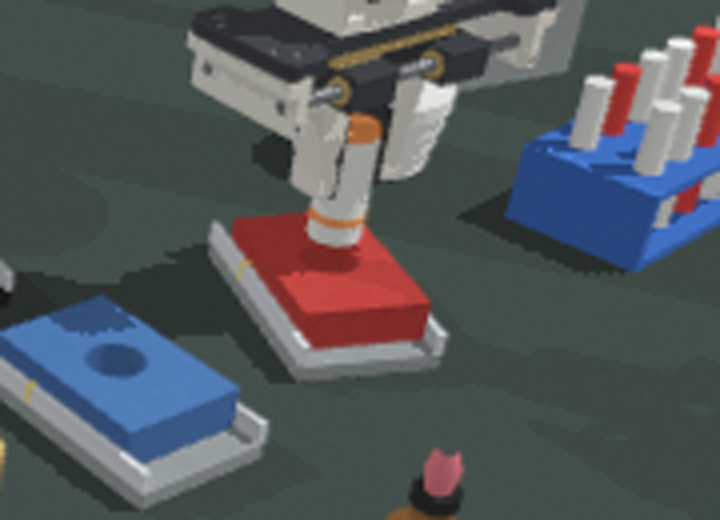

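In the scene crop the canister's foot (333,240) hangs over the well (345,255). Descending in light steps.

Call:
{"fn": "apply_moves", "kwargs": {
  "deltas": [
    {"fingers": 25, "delta_pos": [0, -1, 5], "angular": [0, 0, 0]},
    {"fingers": 25, "delta_pos": [0, -1, 10], "angular": [0, 0, 0]},
    {"fingers": 25, "delta_pos": [0, -1, 14], "angular": [0, 0, 0]},
    {"fingers": 25, "delta_pos": [0, -1, 16], "angular": [0, 0, 0]},
    {"fingers": 25, "delta_pos": [0, -1, 17], "angular": [0, 0, 0]},
    {"fingers": 25, "delta_pos": [0, -1, 18], "angular": [0, 0, 0]},
    {"fingers": 25, "delta_pos": [0, -1, 19], "angular": [0, 0, 0]},
    {"fingers": 25, "delta_pos": [0, -1, 19], "angular": [0, 0, 0]},
    {"fingers": 25, "delta_pos": [0, -1, 19], "angular": [0, 0, 0]}
  ]
}}

```text
clock: 14.3
tool_pos: [0.4684, 0.3485, 0.0687]
orientation: [-180.0, 0.1, -171.0]
force: [-6.1, -3.5, 19.2]
opening: 0.0285
gripper_force: 30.0
```

Call:
{"fn": "apply_moves", "kwargs": {
  "deltas": [
    {"fingers": 25, "delta_pos": [0, 0, 0.5], "angular": [0, 0, 0]},
    {"fingers": 25, "delta_pos": [0, 0, 1], "angular": [0, 0, 0]},
    {"fingers": 25, "delta_pos": [0, 0, 1], "angular": [0, 0, 0]}
  ]
}}

```text
clock: 14.6
tool_pos: [0.469, 0.3487, 0.0684]
orientation: [180.0, 0.2, -170.9]
force: [-5.5, -3.7, 23.6]
opening: 0.0286
gripper_force: 30.1
```

Call:
{"fn": "apply_moves", "kwargs": {
  "deltas": [
    {"fingers": 25, "delta_pos": [0, 0, -1], "angular": [0, 0, 0]},
    {"fingers": 25, "delta_pos": [0.5, -0.3, -1], "angular": [0, 0, 0]},
    {"fingers": 25, "delta_pos": [1, -0.6, -1], "angular": [0, 0, 0]},
    {"fingers": 25, "delta_pos": [1, -0.6, -1], "angular": [0, 0, 0]}
  ]
}}

```text
clock: 15.0
tool_pos: [0.4685, 0.3484, 0.0687]
orientation: [179.9, 0.2, -170.9]
force: [-0.1, -3.1, 14.7]
opening: 0.0285
gripper_force: 30.0
```

Call:
{"fn": "apply_moves", "kwargs": {
  "deltas": [
    {"fingers": 25, "delta_pos": [0.5, -0.3, 0], "angular": [0, 0, 0]},
    {"fingers": 25, "delta_pos": [1, -0.6, 0], "angular": [0, 0, 0]},
    {"fingers": 25, "delta_pos": [1, -0.6, 0], "angular": [0, 0, 0]}
  ]
}}

```text
clock: 15.3
tool_pos: [0.4683, 0.3483, 0.0688]
orientation: [179.9, 0.3, -170.9]
force: [2.2, -1.1, 12.3]
opening: 0.0291
gripper_force: 30.0
```

```bash
python3 - <<'E'
from h import *
o=ctrl.get_obs();print(o["tool_pos"],o["force"],o["moment"])
E
```

```text
[0.4683 0.3483 0.0688] [ 2.1653 -1.1498 12.2858] [-0.9212 -0.891   0.0357]
```

```bash
python3 - <<'E'
from h import *
p=ctrl.camera_params("wrist");M=p["mount"]
def pt(P):
    c=M[:3,:3].T@(np.array(P)-M[:3,3]);return [p["cx"]+p["fx"]*c[0]/-c[2],p["cy"]-p["fy"]*c[1]/-c[2]]
th=np.linspace(0,6.283,181)
cap=np.array([pt([.0145*np.cos(t),.0145*np.sin(t),-.0385]) for t in th]);ft=np.array([pt([.015*np.cos(t),.015*np.sin(t),.0315]) for t in th])
print("pred cap: u",cap[:,0].min(),cap[:,0].max(),"vmax",cap[:,1].max()," foot vmin",ft[:,1].min(),"u",ft[:,0].min(),ft[:,0].max())
print("px/mm cap",(cap[:,1].max()-cap[:,1].min())/29,"foot",(ft[:,1].max()-ft[:,1].min())/30)
for f in("w2","w4"):
    im=cv2.imread(f"pics/{f}.png")[:,:,::-1].copy()
    m=cv2.inRange(cv2.cvtColor(im,cv2.COLOR_RGB2HSV),(5,180,150),(32,255,255))[349:384,270:375]
    ys,xs=np.nonzero(m);print(f,"cap vmax",ys.max()+349,"u",xs.min()+270,xs.max()+270)
    print(f,"foot col320 rows",[(r,im[r,321].tolist()) for r in range(240,262,2)])
    row=im[272,270:375].astype(int).sum(1);print("white cols@272",np.nonzero(row>500)[0][[0,-1]]+270)
E
```

```text
pred cap: u 276.35633305686343 363.0987331475047 vmax 387.6472447362338  foot vmin 248.56086571917587 u 290.70534762302395 350.19107650740665
px/mm cap 2.679034606099939 foot 1.8690131246070771
w2 cap vmax 383 u 280 363
w2 foot col320 rows [(240, [89, 115, 109]), (242, [90, 117, 109]), (244, [87, 114, 107]), (246, [88, 113, 107]), (248, [146, 166, 158]), (250, [240, 245, 243]), (252, [240, 245, 243]), (254, [248, 207, 172]), (256, [252, 147, 0]), (258, [251, 197, 123]), (260, [240, 244, 243])]
white cols@272 [295 348]
w4 cap vmax 382 u 281 363
w4 foot col320 rows [(240, [85, 110, 106]), (242, [82, 107, 103]), (244, [85, 109, 105]), (246, [83, 107, 105]), (248, [177, 191, 186]), (250, [232, 238, 237]), (252, [233, 239, 236]), (254, [246, 181, 126]), (256, [249, 140, 0]), (258, [243, 224, 205]), (260, [231, 237, 236])]
white cols@272 [294 348]
```

Re-reading the hole: the red-lit inner wall cut its outline, and the collar's centre line puts the well at y ≈ 0.3505. I'm now about 2 mm short of it, so I hop over and probe again.

Call:
{"fn": "apply_moves", "kwargs": {
  "deltas": [
    {"fingers": 25, "delta_pos": [0, 0, -3], "angular": [0, 0, 0]},
    {"fingers": 25, "delta_pos": [-1, 1.5, -3], "angular": [0, 0, 0]},
    {"fingers": 25, "delta_pos": [-1.8, 2.8, -3], "angular": [0, 0, 0]},
    {"fingers": 25, "delta_pos": [-1.8, 2.8, -3], "angular": [0, 0, 0]},
    {"fingers": 25, "delta_pos": [-1.8, 2.8, -2], "angular": [0, 0, 0]},
    {"fingers": 25, "delta_pos": [-1.8, 2.8, -1], "angular": [0, 0, 0]},
    {"fingers": 25, "delta_pos": [-1.8, 2.8, 0], "angular": [0, 0, 0]},
    {"fingers": 25, "delta_pos": [-1.8, 2.8, 0], "angular": [0, 0, 0]},
    {"fingers": 25, "delta_pos": [-1.8, 2.8, 0], "angular": [0, 0, 0]}
  ]
}}

```text
clock: 16.2
tool_pos: [0.4675, 0.3503, 0.0659]
orientation: [180.0, 0.0, -171.0]
force: [2.0, 1.7, -3.4]
opening: 0.0285
gripper_force: 30.0
```

Call:
{"fn": "apply_moves", "kwargs": {
  "deltas": [
    {"fingers": 25, "delta_pos": [0, 0, 0.5], "angular": [0, 0, 0]},
    {"fingers": 25, "delta_pos": [0, 0, 0.5], "angular": [0, 0, 0]}
  ]
}}

```text
clock: 16.4
tool_pos: [0.4676, 0.3502, 0.0657]
orientation: [180.0, 0.0, -171.0]
force: [0.8, 3.2, -3.8]
opening: 0.0284
gripper_force: 30.0
```

It's past the rim at z = 0.0657 with no upward force. Going down to just above the floor (TCP about 0.044).

Call:
{"fn": "apply_moves", "kwargs": {
  "deltas": [
    {"fingers": 25, "delta_pos": [0, 0, 2], "angular": [0, 0, 0]},
    {"fingers": 25, "delta_pos": [0, 0, 4], "angular": [0, 0, 0]},
    {"fingers": 25, "delta_pos": [0, 0, 7], "angular": [0, 0, 0]},
    {"fingers": 25, "delta_pos": [0, 0, 10], "angular": [0, 0, 0]},
    {"fingers": 25, "delta_pos": [0, 0, 13], "angular": [0, 0, 0]},
    {"fingers": 25, "delta_pos": [0, 0, 15], "angular": [0, 0, 0]},
    {"fingers": 25, "delta_pos": [0, 0, 15], "angular": [0, 0, 0]}
  ]
}}

```text
clock: 17.1
tool_pos: [0.4675, 0.3504, 0.0503]
orientation: [180.0, 0.0, -171.0]
force: [2.3, 5.1, -2.7]
opening: 0.0283
gripper_force: 30.0
```

Call:
{"fn": "apply_moves", "kwargs": {
  "deltas": [
    {"fingers": 25, "delta_pos": [0, 0, 1.5], "angular": [0, 0, 0]},
    {"fingers": 25, "delta_pos": [0, 0, 3], "angular": [0, 0, 0]},
    {"fingers": 25, "delta_pos": [0, 0, 4.5], "angular": [0, 0, 0]},
    {"fingers": 25, "delta_pos": [0, 0, 5.5], "angular": [0, 0, 0]},
    {"fingers": 25, "delta_pos": [0, 0, 6], "angular": [0, 0, 0]},
    {"fingers": 25, "delta_pos": [0, 0, 6], "angular": [0, 0, 0]}
  ]
}}

```text
clock: 17.7
tool_pos: [0.4676, 0.3504, 0.0447]
orientation: [180.0, 0.0, -171.0]
force: [1.1, 5.6, -1.2]
opening: 0.0289
gripper_force: 30.0
```

Call:
{"fn": "apply_moves", "kwargs": {
  "deltas": [
    {"fingers": 25, "delta_pos": [0, 0.5, 0.5], "angular": [0, 0, 0]},
    {"fingers": 25, "delta_pos": [0, 0.5, 1], "angular": [0, 0, 0]},
    {"fingers": 25, "delta_pos": [0, 0.5, 1.5], "angular": [0, 0, 0]},
    {"fingers": 25, "delta_pos": [0, 0.5, 1.5], "angular": [0, 0, 0]}
  ]
}}

```text
clock: 18.1
tool_pos: [0.4676, 0.3506, 0.0443]
orientation: [180.0, 0.1, -171.0]
force: [-1.7, 2.6, 10.0]
opening: 0.0288
gripper_force: 30.0
```

The 10 N push-back at z = 0.0443 is 25 mm below the collar-top contact, so it's on the floor. Releasing and rising.

Call:
{"fn": "apply_moves", "kwargs": {
  "deltas": [
    {"fingers": 25, "delta_pos": [0, 0, -0.7], "angular": [0, 0, 0]},
    {"fingers": 87, "delta_pos": [0, 0, -0.7], "angular": [0, 0, 0]},
    {"fingers": 87, "delta_pos": [0, 0, -0.7], "angular": [0, 0, 0]},
    {"fingers": 87, "delta_pos": [0, 0, -0.7], "angular": [0, 0, 0]},
    {"fingers": 87, "delta_pos": [0, 0, -0.7], "angular": [0, 0, 0]},
    {"fingers": 87, "delta_pos": [0, 0, -0.7], "angular": [0, 0, 0]},
    {"fingers": 87, "delta_pos": [0, 0, -20], "angular": [0, 0, 0]},
    {"fingers": 87, "delta_pos": [0, 0, -60], "angular": [0, 0, 0]},
    {"fingers": 87, "delta_pos": [0, 0, -100], "angular": [0, 0, 0]},
    {"fingers": 87, "delta_pos": [0, 0, -140], "angular": [0, 0, 0]}
  ]
}}

```text
clock: 19.1
tool_pos: [0.467, 0.35, 0.1845]
orientation: [-180.0, -0.0, -171.0]
force: [0.1, 0.7, -0.0]
opening: 0.0865
gripper_force: 0.0
```

Call:
{"fn": "apply_moves", "kwargs": {
  "deltas": [
    {"fingers": 87, "delta_pos": [0, 0, 0], "angular": [0, 0, 0]},
    {"fingers": 87, "delta_pos": [0, 0, 0], "angular": [0, 0, 0]},
    {"fingers": 87, "delta_pos": [0, 0, 0], "angular": [0, 0, 0]}
  ]
}}

```text
clock: 19.4
tool_pos: [0.4667, 0.3498, 0.1822]
orientation: [-180.0, -0.1, -171.0]
force: [-0.5, -0.5, -0.0]
opening: 0.0869
gripper_force: 0.0
```

```bash
python3 - <<'E'
from h import *
a=ctrl.snapshot("scene")[:,:,::-1];cv2.imwrite("pics/s6.png",cv2.resize(a[130:260,380:560],(720,520),interpolation=2))
E
```

```text
(no output)
```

View pics/s6.png

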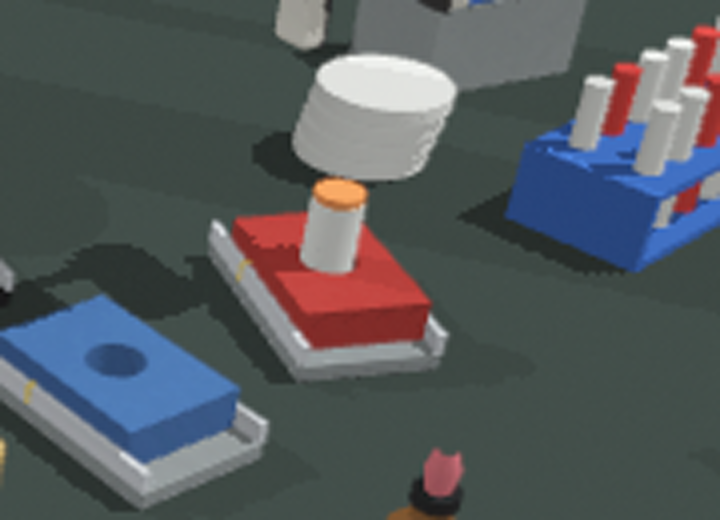

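The canister stands upright and sunk in the red well at (335,225), with its foot band hidden below the collar and the gripper clear. Handing in.

```bash
python3 -c "
from plant import ctrl
print(ctrl.close_job())"
```

```text
the job is handed in; nothing more can be done
None
```

The canister took the balance pan down, so it was loaded; it now stands upright and fully home in the red station's well, released, and the job was handed in at about 19.5 s.

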